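# Free the lock and hold the self-closing lid at 50 degrees

### The job

The blue lid of the reagent box is locked: using only the mallet, knock the red-headed lock pin down until it is flush with its collar, then put the mallet back down on the table. Then raise the lid to 50 degrees, in line with the red mark on the arc beside it, and finish while still holding it there, because it falls shut if let go. Leave the two small containers and the cup standing round about alone.

Things in the scene. Friction and masses are not known exactly. Their poses are not given: they have to be found in the camera images.
- reagent_box: Grey steel box, 150 (x) x 220 (y) x 90 mm high without the lid, fixed to the table, with bottles inside. Origin: centre of its underside. x points from the front (the bar side, towards the robot) to the hinge side, y to its left as seen from the robot, z up.
- hinge_mid (a point): Middle of the lid's hinge axis, which runs along the box's y at box x = +75, z = 94 mm. Axes as the box's.
- collar_top (a point): Centre of the top of the brass collar (radius 11 mm) in which the lock pin moves, at box x = -35, y = -138, z = 122 mm, on a dark steel lock block 44 x 50 x 118 mm at the right side of the box. A flat brass bolt reaches from the block over the lid's edge and blocks the lid; driving the pin down draws it back.
- pin_travel (a joint): Travel of the lock pin straight down in m: 0 = up (12 mm proud of its collar), 0.012 = flush with the collar. Friction of about 6 N holds it wherever it is left; it does not spring back. The bolt clears the lid from about 0.008 on.
- lock_pin: Red round head of the lock pin, diameter 14 mm. Origin: centre of its top face; it moves with the pin, z up.
- lid_angle (a joint): Angle of the lid in rad: 0 = closed, grows as its front edge rises; 50 degrees = 0.873; stop at 1.75. Gravity and a spring hinge close it from any angle up to 50 degrees and beyond; holding takes about 2 N at the bar.
- lid: Blue lid, 154 x 220 x 8 mm, 0.3 kg. Origin: middle of the hinge axis, which runs along its y; the lid lies along its -x and turns with the joint.
- bar_mid (a point): Middle, on its axis, of the round steel bar at the front of the blue lid: 12 mm thick, 110 mm long along y between two side arms, with a free gap of 39 mm between bar and lid edge. It lies 199 mm from the hinge axis and turns with the lid. With the lid closed it lies level in front of the box at z = 94 mm, 124 mm in front of the box's centre.
- red_mark (a point): Centre of the red knob on the aluminium arc (radius 85 mm about the hinge axis, white marks every 10 degrees, top at z = 183 mm) that stands at the box's left side, box y = +118 mm. The knob is at 50 degrees and does not move with the lid: at the right angle the lid's side edge points through it.
- mallet: Small soft-face mallet, 0.2 to 0.42 kg, standing on its black striking face (upper face yellow), handle level. Origin: centre of the black face; z up along the head's axis, handle along -x. Head: diameter 38 mm (34 in the middle), 64 mm high.
- mallet_handle (a point): Point on the mallet's handle near the head, on its centre line: 45 mm from the head's axis, 32 mm above the black face; axes as the mallet's. The wooden handle is flat-sided, 18 mm wide (y) and 22 mm high, from 19 to 78 mm from the head's axis; then a black grip 21 mm wide and 25 mm high to 124 mm.
- cream_bottle: Brown bottle with a cream cap, 36 mm wide, 80 mm high, loose. Origin: centre of its underside. To be left alone.
- cup: White mixing cup, 57 mm wide, 48 mm high, loose. Origin: centre of its underside. To be left alone.
- black_vial: Grey vial with a black cap, 23 mm wide, 56 mm high, loose. Origin: centre of its underside. To be left alone.
Things that resemble listed ones, but are neither listed nor needed, are in the scene too. There is more than one size of the mallet; the job needs the middle-sized.

How it is judged:
By the outcome, as a careful person would: the job done as asked, in the order asked, and still so for the second after the job is handed in, while the arm keeps its last pose, push and grip.
It also fails if it takes over 48 s, if anything falls off the work surface, if the arm or the gripper's body presses on something with over 40 N, if the wrist force passes 120 N, or if a joint passes its speed limit or range.

### The arm

A 7-joint arm with a two-finger parallel gripper is mounted at the origin on a cart in front of the work surface, level with it; the furniture and walls round the work are solid. World frame = base frame: x ahead of the robot, y to its left, z up, the work surface at z = 0. Lengths are in m, angles in rad, forces in N, time in s.
With the tool pointing down it reaches from about 0.35 to 0.775 m from the base axis. Payload 3.1 kg.
Tool frame: the origin (TCP) lies at the centre of the arm's flange, where the gripper is bolted on; the fingertips stand 173 mm ahead of it and the grasp point (between the pads) lies 155 mm ahead of it (hold_point_z is the distance from the TCP to the grasp point, in m); z points along the fingers, y is the line along which they close (so a half turn about z gives the same grasp; the last joint's range is limited). The gripper opens to 85 mm and grips with 20 to 120 N. Pads are 22 mm wide; open, the fingers measure 114 mm over their backs; the gripper's body (76 mm by 85 mm) begins 54 mm behind the grasp point. The pads swing forward as they close: fully open they stand 13 mm farther back than shut.
Start: joints at [1.303, 0.311, 0.014, 1.512, -0.004, 1.319, -0.027], TCP at [0.123, -0.536, 0.405] pointing down, gripper open.
Joint ranges: [-2.7, 2.7], [-0.3, 1.91], [-1.27, 1.3], [0.12, 2.57], [-1.44, 4.58], [0.2, 2.03], [-3.05, 3.05]. Speed limits (rad/s): [2.79, 2.79, 3.14, 3.14, 3.14, 3.14, 3.14].

### API

Orientations are given as a unit quaternion [w, x, y, z].
In Python, from rig import sense, snapshot, hand_in, hold_point_z gives the robot as it stands.
- The arm moves only by the shell command python3 -m creep 'ROWS'. ROWS is text: rows parted by semicolons, each of 7 numbers parted by spaces: the shift along the tool's x, y, z in mm, then the turn, a rotation vector about the tool's x, y, z in rad, then the opening, from -1 (shut) to 1 (fully open). In form: dx dy dz wx wy wz jaw; .... A call has 1 to 12 rows; each row is the pose to reach, as a shift and turn from the pose commanded when the call began, along the tool's axes at that moment; what a row does not reach only later rows make up. A row lasts 1/10 s, in which the tool goes at most 50 mm and 8.59 degrees, less where a joint would pass 70% of its speed; a pose out of reach is approached as far as the arm can. A call with a gripper value outside its range is refused whole. The fingers move at their own pace and stop on an object; the grip force is fixed at half the most. Time passes only in rows, so rows that repeat a pose let the fingers close. It gives the time, the measured TCP pose, the force, the opening and the grip force at its end, in the units of the state.
- sense(): the state, without advancing time (a new reading comes with each control period).
- snapshot(name): name is "scene" or "top" or "wrist"; returns a dict with "pixels" (420x560x3 uint8, red, green, blue), "fx", "fy", "cx", "cy" (pixels), "rvec" (rotation vector, rad) and "tvec" (3), from world to camera coordinates, as OpenCV has them. Camera axes: x right, y down, z forward; pixel columns grow to the right and rows downward; lengths in m; the calibration is good to about 2 mm. The wrist camera is an equidistant fisheye: a pixel r from the principal point sees the ray r / f radians off the axis. A picture is of the moment at which its call begins. There is no depth.
- hand_in(): hands the job in; it is judged then, once.
The state is a dict: "time_s": time; "joints": joint angles; "qvel": joint speeds; "joint_torque": joint torques, N m; "tcp_pos": TCP position; "ee_rot": TCP orientation; "contact_force": force on the tool from outside, world axes, zero at the start; "torque": the same for the moment, N m; "finger_gap": finger opening in m; "finger_force": force on a finger pad.
Only numpy, scipy, OpenCV 4.12 (cv2) and the standard library are available. Lean on these libraries where they do the work, as an engineer would, in place of code of your own. Each camera call takes 0.05 s, during which the arm holds its last target. There are 200 camera calls.

## Working session

There is one attempt and no reset: what is moved stays moved. The work goes in short steps, Python scripts to look and compute and a shell command to move; the robot and the scene stay as the last step left them, time stands still between calls to the robot, and variables do not carry over. Pictures are saved under pics/ and viewed, at most 10 in all, crops included, and the job is handed in when it is done.

```bash
ls; mkdir -p pics; python3 - <<'E'
from rig import sense, snapshot, hold_point_z
import cv2,pickle
print(hold_point_z, sense())
d={}
for n in("scene","top","wrist"):
    s=snapshot(n); d[n]=s; cv2.imwrite(f"pics/{n}0.png",s["pixels"][:,:,::-1])
    print(n,{k:s[k] for k in s if k!="pixels"})
pickle.dump(d,open("s0.pkl","wb"))
E
```

```text
pics
0.1547 {'time_s': 0.0, 'joints': array([ 1.30328099,  0.3117265 ,  0.013978  ,  1.51307038, -0.00439564,
        1.31919894, -0.0272247 ]), 'qvel': array([-3.12117360e-04, -3.32246301e-05, -2.26906181e-04, -5.22751300e-04,
       -1.11459195e-04, -4.58277421e-04,  5.85231904e-04]), 'joint_torque': array([-7.07189997e-05, -3.79917705e+01,  1.45872007e-01, -2.30585557e+01,
        1.21768762e-02,  1.35794890e-02,  5.82666289e-06]), 'tcp_pos': array([ 0.12310616, -0.535712  ,  0.40361473]), 'ee_rot': array([-1.17223938e-03,  9.93628255e-01,  1.12700857e-01, -1.81710779e-04]), 'contact_force': array([ 0.22291603, -1.26904341,  0.60262554]), 'torque': array([0.03591899, 0.01580821, 0.00493169]), 'finger_force': 0.0, 'finger_gap': 0.0857020394335235}
scene {'fx': 486.8725136927491, 'fy': 486.8725136927491, 'cx': 284.7836060002033, 'cy': 211.1803028370301, 'rvec': array([ 1.20142827, -2.01356802,  1.13066217]), 'tvec': array([0.32080593, 0.35145191, 0.77430778])}
top {'fx': 417.10040778236555, 'fy': 417.10040778236555, 'cx': 274.20649464787857, 'cy': 208.69342942181697, 'rvec': array([ 2.17684605, -2.17729256,  0.08042401]), 'tvec': array([0.06277947, 0.59319467, 1.36350096])}
wrist {'fx': 325.19226210127806, 'fy': 325.19226210127806, 'cx': 278.5822832438446, 'cy': 210.4079708748111, 'rvec': array([-2.27621052,  1.81006146,  0.26382477]), 'tvec': array([-0.54800778, -0.03730289,  0.37970032])}
```

View pics/scene0.png

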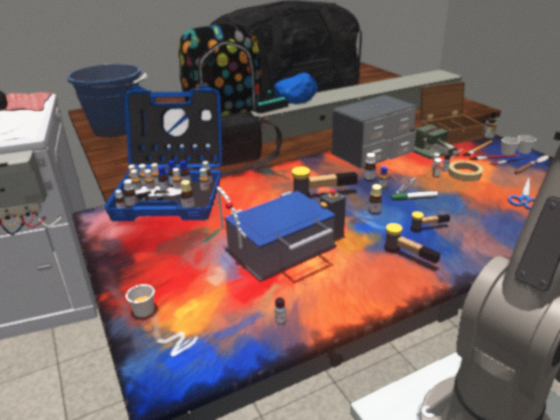

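View pics/top0.png

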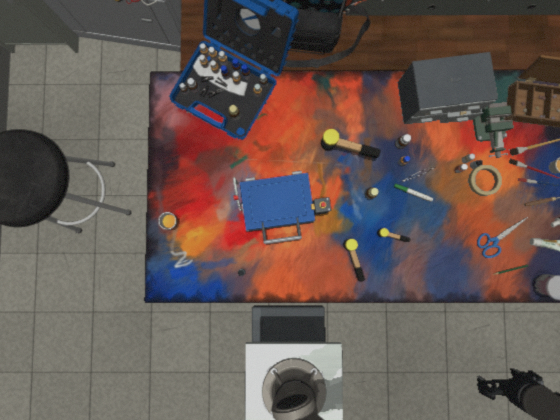

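Three mallets in the top view: large, yellow face at (331,137); middle at (351,244); small at (384,232). The middle one fits (to be checked by its 38 mm diameter). The red pin is on the dark block at about (322,205), the lid around (278,203) and the bar around (282,239). The cup is at (168,221).

```bash
cat > h.py <<'E'
import numpy as np,cv2,pickle
from scipy.spatial.transform import Rotation as R
def ray(s,uv,fish=False):
    uv=np.atleast_2d(np.float64(uv)); x=(uv-[s["cx"],s["cy"]])/s["fx"]
    if fish:
        r=np.linalg.norm(x,axis=1,keepdims=True); d=np.hstack([x*np.sinc(r/np.pi),np.cos(r)])
    else: d=np.hstack([x,np.ones((len(x),1))])
    M=R.from_rotvec(s["rvec"]).as_matrix()
    return -M.T@s["tvec"], d@M
def plane(s,uv,z,fish=False):
    c,d=ray(s,uv,fish); return c+d*((z-c[2])/d[:,2])[:,None]
def proj(s,P,fish=False):
    P=np.atleast_2d(P)@R.from_rotvec(s["rvec"]).as_matrix().T+s["tvec"]
    if fish:
        r=np.linalg.norm(P[:,:2],axis=1); k=np.arctan2(r,P[:,2])/r
        x=P[:,:2]*k[:,None]
    else: x=P[:,:2]/P[:,2:]
    return x*s["fx"]+[s["cx"],s["cy"]]
def blobs(s,lo,hi,roi=None,minA=6):
    hsv=cv2.cvtColor(s["pixels"],cv2.COLOR_RGB2HSV); m=cv2.inRange(hsv,lo,hi)
    if roi: k=np.zeros_like(m); x0,y0,x1,y1=roi; k[y0:y1,x0:x1]=255; m&=k
    n,l,st,c=cv2.connectedComponentsWithStats(m)
    return [(c[i].round(1),st[i].tolist(),l==i) for i in range(1,n) if st[i][4]>=minA]
E
python3 - <<'E'
from h import *
d=pickle.load(open("s0.pkl","rb"));t=d["top"]
for c,st,m in blobs(t,(20,120,120),(35,255,255),(310,120,410,260)):
    print("yellow",c,st,plane(t,c,.064).round(3), "diam mm",2*np.sqrt(st[4]/np.pi)/t["fx"]*1.3*1000)
for c,st,m in blobs(t,(100,100,60),(125,255,255),(225,165,330,240),200):
    p=cv2.minAreaRect(np.argwhere(m)[:,::-1].astype(np.float32)); print("lid",c,st,p,plane(t,cv2.boxPoints(p),.098).round(3))
for c,st,m in blobs(t,(0,120,90),(8,255,255),(314,195,332,215),3): print("red",c,st,plane(t,c,.134).round(3))
for n,u,z in(("cup",(168,221),.048),("vial",(240,272),.05),("cream",(373,192),.08),("lock",(322,205),.134),("grip end",(360,279),.032)): print(n,plane(t,u,z).round(3))
a=cv2.resize(t["pixels"][160:290,230:410],None,fx=4.4,fy=4.4,interpolation=cv2.INTER_CUBIC)
cv2.imwrite("pics/crop1.png",a[:,:,::-1]);print(a.shape)
E
```

```text
yellow [330.7 136.3] [323, 129, 16, 16, 204] [[ 0.828 -0.123  0.064]] diam mm 50.231122220138545
yellow [312.9 207.1] [312, 206, 3, 3, 8] [[ 0.595 -0.063  0.064]] diam mm 9.947244449446243
yellow [383.9 232.1] [380, 229, 9, 7, 55] [[ 0.514 -0.29   0.064]] diam mm 26.08189498372662
yellow [351.  244.4] [346, 239, 11, 12, 108] [[ 0.475 -0.184  0.064]] diam mm 36.5485098718132
lid [276.5 201.4] [240, 174, 75, 56, 3288] ((277.1233825683594, 201.28842163085938), (48.534114837646484, 70.10482788085938), 82.09283447265625) [[ 0.672  0.173  0.098]
 [ 0.703 -0.047  0.098]
 [ 0.55  -0.066  0.098]
 [ 0.52   0.151  0.098]]
red [317.  196.5] [316, 195, 3, 4, 12] [[ 0.622 -0.069  0.134]]
red [330.2 199.7] [327, 195, 5, 14, 28] [[ 0.612 -0.11   0.134]]
red [322.8 204.2] [321, 202, 5, 5, 15] [[ 0.598 -0.087  0.134]]
cup [[0.551 0.409 0.048]]
vial [[0.386 0.173 0.05 ]]
cream [[ 0.642 -0.254  0.08 ]]
lock [[ 0.596 -0.084  0.134]]
grip end [[ 0.363 -0.217  0.032]]
(572, 792, 3)
```

View pics/crop1.png

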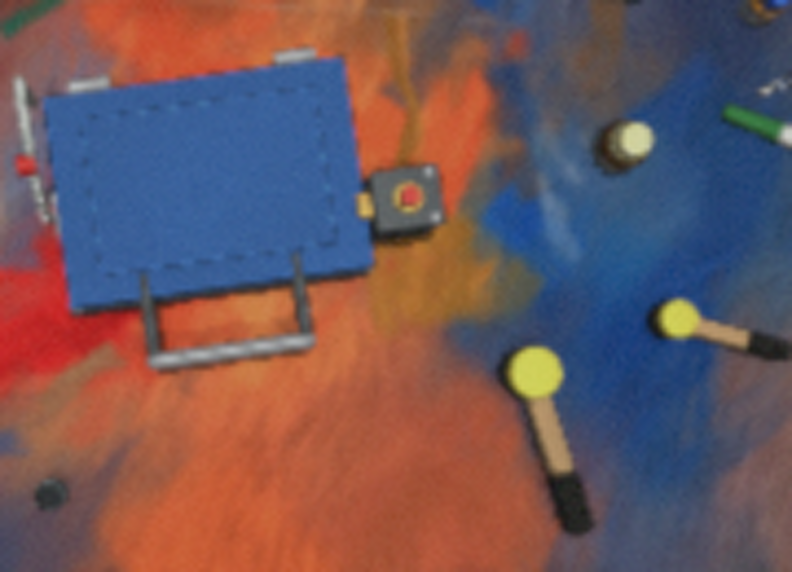

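The crop confirms the middle mallet, with its head at crop (535,372) and handle running to (575,520). Its measured diameter is 36.5 mm, against 50 and 26 mm for the other two. The red pin is at crop (410,196). I'll write a helper that converts a world target into tool rows.

```bash
cat >> h.py <<'E'
def rows(p=None,yax=None,ref=None):
    """shift mm / rotvec from the present pose to grasp point p (world), tool down, closing along world angle yax (deg, mod 180)"""
    from rig import sense
    s=sense(); q=R.from_quat(np.roll(s["ee_rot"],-1)); M=q.as_matrix()
    w=np.zeros(3); T=M
    if yax is not None:
        best=None
        for k in(0,180):
            a=np.radians(yax+k); y=np.array([np.cos(a),np.sin(a),0]); z=np.array([0,0,-1.]); D=np.c_[np.cross(y,z),y,z]
            v=R.from_matrix(M.T@D).as_rotvec()
            if best is None or np.linalg.norm(v)<np.linalg.norm(best[0]): best=(v,D)
        w,T=best
    sh=np.zeros(3)
    if p is not None: sh=M.T@(np.array(p)-T[:,2]*.1547-s["tcp_pos"])*1000
    print("shift",sh.round(1),"turn",w.round(3),"t",s["time_s"],"grasp now",(s["tcp_pos"]+M[:,2]*.1547).round(4),"yaw_y",np.degrees(np.arctan2(M[1,1],M[0,1])).round(1),"F",s["contact_force"].round(1),"gap",round(s["finger_gap"],4))
E
python3 -c "
from h import *
rows((.432,-.197,.14),106.4)"
```

```text
shift [ 376.9 -260.8  109.6] turn [-0.002  0.    -0.06 ] t 0.15 grasp now [ 0.123  -0.5355  0.2492] yaw_y -77.1 F [ 0.1 -0.3  0.2] gap 0.0853
```

```bash
python3 -m creep '31 -22 9 0 0 0 1; 63 -43 18 0 0 0 1; 94 -65 27 0 0 0 1; 126 -87 37 0 0 -0.02 1; 157 -109 46 0 0 -0.03 1; 188 -130 55 0 0 -0.04 1; 220 -152 64 0 0 -0.06 1; 251 -174 73 0 0 -0.06 1; 283 -196 82 0 0 -0.06 1; 314 -217 91 0 0 -0.06 1; 346 -239 100 0 0 -0.06 1; 377 -261 110 0 0 -0.06 1'; python3 - <<'E'
from h import *
from rig import snapshot
rows((.432,-.197,.14),106.4)
s=snapshot("wrist");pickle.dump(s,open("w1.pkl","wb"));cv2.imwrite("pics/w1.png",s["pixels"][:,:,::-1])
for c,st,m in blobs(s,(20,120,120),(35,255,255),None,60): print(c,st,plane(s,c,.064,True).round(4))
E
```

```text
time_s: 1.35
tcp_pos: [0.433, -0.196, 0.2943]
ee_rot: [0.0, 0.99, 0.142, 0.0]
contact_force: [0.1, 0.2, -0.4]
finger_gap: 0.0856
finger_force: 0.0
shift [-1.2  0.7 -0.4] turn [ 0.    -0.    -0.001] t 1.35 grasp now [ 0.433  -0.1961  0.1396] yaw_y -73.6 F [ 0.1  0.2 -0.4] gap 0.0856
[281.3 162.6] [252, 133, 60, 60, 2763] [[ 0.4754 -0.1846  0.064 ]]
[440.2 154.5] [424, 136, 33, 38, 958] [[ 0.5134 -0.2844  0.064 ]]
```

View pics/w1.png

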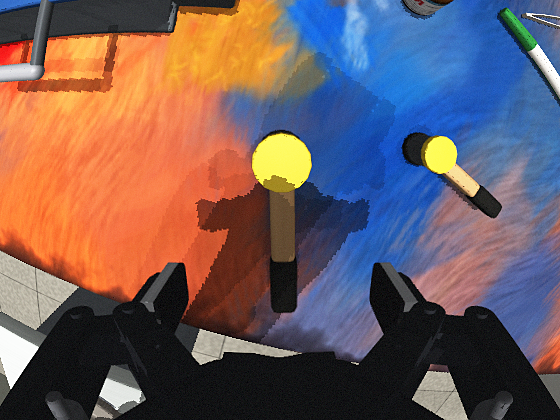

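The wrist view shows the middle mallet's head at (281,163). Its handle runs straight down to (284,310) between the open fingers, so it is well aligned.

```bash
python3 - <<'E'
from h import *
s=pickle.load(open("w1.pkl","rb"))
h=plane(s,(281.3,162.6),.064,True)[0]; g=plane(s,[(282.5,215),(284,290)],.044,True)
print(g.round(4)); e=h-g[1]; a=np.degrees(np.arctan2(e[1],e[0])); e2=g[0]-g[1];print("yaw",a,np.degrees(np.arctan2(e2[1],e2[0])))
x=np.array([np.cos(np.radians(a)),np.sin(np.radians(a))]); p=h[:2]-.046*x; print(p)
rows((*p,.032),a+90)
E
```

```text
[[ 0.4373 -0.197   0.044 ]
 [ 0.3792 -0.2156  0.044 ]]
yaw 17.841769145337782 17.762589731393902
[ 0.43160354 -0.19870395]
shift [ -8.1   8.2 106.3] turn [-0.005 -0.005 -0.016] t 1.4 grasp now [ 0.4371 -0.1882  0.1384] yaw_y -73.1 F [ 3.8  3.4 -0.6] gap 0.0858
```

```bash
python3 -m creep '-1 1.5 0 0 0 -0.024 1; -1 1.5 25 0 0 -0.024 1; -1 1.5 55 0 0 -0.024 1; -1 1.5 80 0 0 -0.024 1; -1 1.5 98 0 0 -0.024 1; -1 1.5 108 0 0 -0.024 1; -1 1.5 108 0 0 -0.024 1; -1 1.5 108 0 0 -0.024 1'; python3 -c "
from h import *
rows((.4316,-.1987,.032),107.8)"; python3 -m creep '0 0 0 0 0 0 -1;0 0 0 0 0 0 -1;0 0 0 0 0 0 -1;0 0 0 0 0 0 -1;0 0 0 0 0 0 -1;0 0 0 0 0 0 -1;0 0 0 0 0 0 -1'
```

```text
time_s: 2.2
tcp_pos: [0.4318, -0.1996, 0.1873]
ee_rot: [0.0, 0.988, 0.154, 0.0]
contact_force: [0.3, -0.3, 0.8]
finger_gap: 0.0854
finger_force: 0.0
shift [ 0.1 -0.9  0.6] turn [ 0.001 -0.001 -0.001] t 2.2 grasp now [ 0.4319 -0.1997  0.0326] yaw_y -72.3 F [ 0.3 -0.3  0.8] gap 0.0854
time_s: 2.9
tcp_pos: [0.4318, -0.1991, 0.1871]
ee_rot: [0.0, 0.988, 0.154, 0.0]
contact_force: [-1.3, 0.2, 4.5]
finger_gap: 0.0173
finger_force: 61.1
```

```bash
python3 -m creep '0 0 -15 0 0 0 -1;0 0 -40 0 0 0 -1;0 0 -75 0 0 0 -1;0 0 -110 0 0 0 -1;0 0 -145 0 0 0 -1;0 0 -165 0 0 0 -1; 20 -8 -170 0 0 0 -1; 50 -19 -170 0 0 0 -1;85 -32 -170 0 0 0 -1;115 -44 -170 0 0 0 -1;135 -51 -170 0 0 0 -1;145 -55 -170 0 0 0 -1';python3 -m creep '0 0 0 0 0 0 -1; 0 0 0 0 0 0 -1;0 0 0 0 0 0 -1'; python3 - <<'E'
from h import *
from rig import snapshot
rows((.5535,-.1023,.202),107.7)
for n in("top","scene"):
    s=snapshot(n);pickle.dump(s,open(f"{n}1.pkl","wb"))
    for c,st,m in blobs(s,(20,120,120),(35,255,255),(240,150,380,260),20): print(n,c,st,plane(s,c,.234).round(4))
    c=proj(s,[(.597,-.088,.134)])[0];print(c)
    x,y=c.astype(int); a=s["pixels"][y-60:y+50,x-65:x+65]; cv2.imwrite(f"pics/{n}1.png",cv2.resize(a,None,fx=5,fy=5,interpolation=cv2.INTER_CUBIC)[:,:,::-1])
E
```

```text
time_s: 4.1
tcp_pos: [0.5536, -0.1001, 0.3548]
ee_rot: [-0.001, 0.988, 0.156, -0.001]
contact_force: [-0.5, -1.0, -4.2]
finger_gap: 0.0171
finger_force: 60.1
time_s: 4.4
tcp_pos: [0.5518, -0.1041, 0.3562]
ee_rot: [0.0, 0.988, 0.153, -0.001]
contact_force: [-0.1, -0.4, -3.6]
finger_gap: 0.0176
finger_force: 60.1
shift [ 2.1 -1.2 -0.5] turn [ 0.001  0.002 -0.002] t 4.4 grasp now [ 0.5515 -0.1043  0.2015] yaw_y -72.4 F [-0.1 -0.4 -3.6] gap 0.0176
top [325.4 200.9] [321, 196, 10, 11, 74] [[ 0.5983 -0.0833  0.234 ]]
[323.15822047 204.54858899]
scene [330.2 155.2] [328, 152, 5, 7, 22] [[ 0.595  -0.0752  0.234 ]]
scene [300.5 171.9] [292, 167, 18, 11, 164] [[0.5523 0.0284 0.234 ]]
[333.23608506 191.14311092]
```

View pics/scene1.png

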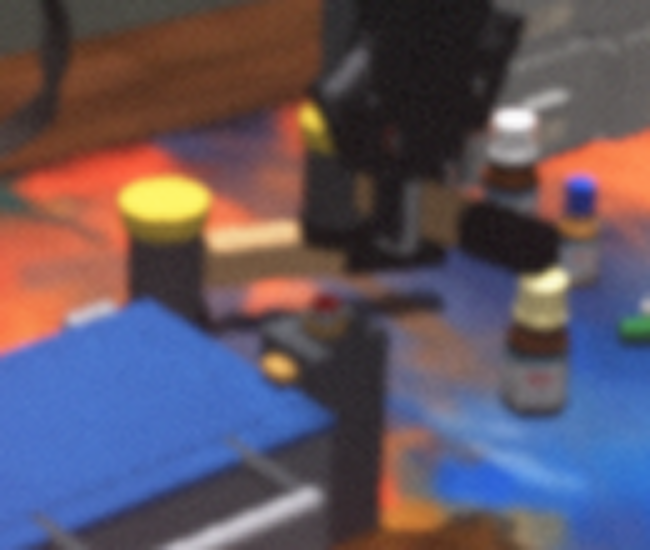

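The mallet hangs level with its head at (328,190–245), right above the red pin at (325,302) in the crop. Striking down.

```bash
python3 -m creep '1 -0.5 15 0 0 0 -1; 1 -0.5 26 0 0 0 -1; 1 -0.5 34 0 0 0 -1; 1 -0.5 42 0 0 0 -1;1 -0.5 48 0 0 0 -1;1 -0.5 48 0 0 0 -1;1 -0.5 48 0 0 0 -1'; python3 -c "
from h import *
rows((.5535,-.1023,.154),107.7)"
```

```text
time_s: 5.2
tcp_pos: [0.554, -0.1018, 0.3089]
ee_rot: [0.0, 0.988, 0.154, 0.001]
contact_force: [-1.3, -0.3, -0.7]
finger_gap: 0.0169
finger_force: 60.6
shift [-0.6  0.3  0.2] turn [ 0.001 -0.001  0.001] t 5.2 grasp now [ 0.5541 -0.1019  0.1542] yaw_y -72.3 F [-1.3 -0.3 -0.7] gap 0.0169
```

```bash
python3 -m creep '0 0 1.5 0 0 0 -1; 0 0 3 0 0 0 -1; 0 0 3 0 0 0 -1; 0 0 3 0 0 0 -1'; python3 -m creep '0 0 1.5 0 0 0 -1; 0 0 3 0 0 0 -1; 0 0 3 0 0 0 -1; 0 0 3 0 0 0 -1'; python3 -c "
from h import *
rows()"
```

```text
time_s: 5.6
tcp_pos: [0.5538, -0.1017, 0.3085]
ee_rot: [0.001, 0.988, 0.154, 0.001]
contact_force: [-6.7, -1.1, 12.1]
finger_gap: 0.0173
finger_force: 62.6
time_s: 6.0
tcp_pos: [0.5535, -0.1017, 0.3079]
ee_rot: [0.001, 0.988, 0.154, 0.001]
contact_force: [-13.1, -0.8, 22.7]
finger_gap: 0.0172
finger_force: 64.3
shift [0. 0. 0.] turn [0. 0. 0.] t 6.0 grasp now [ 0.5538 -0.1021  0.1532] yaw_y -72.3 F [-13.1  -0.8  22.7] gap 0.0172
```

```bash
python3 -m creep '0 0 -8 0 0 0 -1; 0 0 -25 0 0 0 -1; 0 0 -48 0 0 0 -1; -10 3 -54 0 0 0 -1; -35 12 -54 0 0 0 -1; -70 26 -54 0 0 0 -1; -105 40 -54 0 0 0 -1; -130 50 -54 0 0 0 -1; -145 55 -54 0 0 0 -1; -145 55 -54 0 0 0 -1; -145 55 -54 0 0 0 -1'; python3 - <<'E'
from h import *
from rig import snapshot
rows((.4316,-.1987,.202),107.7)
o=[]
s=snapshot("scene"); x,y=333,191; o.append(cv2.resize(s["pixels"][y-25:y+30,x-25:x+30],(390,390),interpolation=cv2.INTER_CUBIC))
s=snapshot("wrist"); c=proj(s,[(.597,-.088,.122)],True)[0]; print(c); x,y=c.astype(int); x=np.clip(x,50,510);y=max(y,50)
o.append(cv2.resize(s["pixels"][y-50:y+50,x-50:x+50],(390,390),interpolation=cv2.INTER_CUBIC))
cv2.imwrite("pics/pin.png",np.hstack(o)[:,:,::-1])
E
```

```text
time_s: 7.1
tcp_pos: [0.4322, -0.198, 0.3561]
ee_rot: [-0.0, 0.988, 0.154, 0.0]
contact_force: [0.7, 0.9, -3.9]
finger_gap: 0.0173
finger_force: 60.4
shift [-0.8  0.5 -0.6] turn [-0.001 -0.     0.   ] t 7.1 grasp now [ 0.4322 -0.1978  0.2014] yaw_y -72.3 F [ 0.7  0.9 -3.9] gap 0.0173
[198.53711171 -48.06357448]
```

View pics/pin.png

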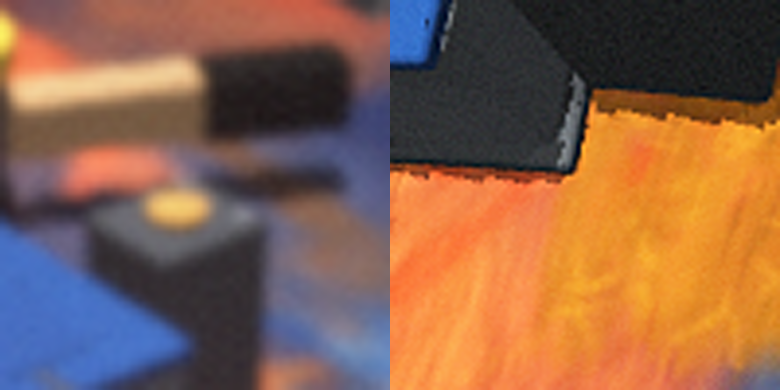

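In the left (scene) view the brass collar top at (178,207) shows no red standing proud, and the bolt has left the lid edge. The pin is flush, so I'll put the mallet back on its old spot.

```bash
python3 -m creep '0 0 20 0 0 0 -1;0 0 55 0 0 0 -1;0 0 90 0 0 0 -1;0 0 125 0 0 0 -1;0 0 150 0 0 0 -1;0 0 162 0 0 0 -1;0 0 167 0 0 0 -1;0 0 169 0 0 0 -1;0 0 170 0 0 0 -1;0 0 170 0 0 0 -1'; python3 -c "
from h import *
rows((.4316,-.1987,.032))"
```

```text
time_s: 8.2
tcp_pos: [0.4332, -0.1984, 0.1878]
ee_rot: [0.001, 0.988, 0.154, 0.001]
contact_force: [0.2, -0.8, -3.9]
finger_gap: 0.0168
finger_force: 60.2
shift [-1.9 -0.5  1.1] turn [0. 0. 0.] t 8.2 grasp now [ 0.4335 -0.1986  0.0331] yaw_y -72.2 F [ 0.2 -0.8 -3.9] gap 0.0168
```

```bash
python3 -m creep '0 0 1 0 0 0 -1;0 0 2 0 0 0 -1;0 0 2 0 0 0 -1'; python3 -c "
from h import *
rows()"
```

```text
time_s: 8.5
tcp_pos: [0.433, -0.1985, 0.1865]
ee_rot: [0.001, 0.988, 0.154, 0.001]
contact_force: [-3.0, 1.2, 5.7]
finger_gap: 0.017
finger_force: 62.0
shift [0. 0. 0.] turn [0. 0. 0.] t 8.5 grasp now [ 0.4333 -0.1987  0.0318] yaw_y -72.3 F [-3.   1.2  5.7] gap 0.017
```

```bash
python3 -m creep '0 0 -1 0 0 0 -1;0 0 -1 0 0 0 1;0 0 -1 0 0 0 1;0 0 -1 0 0 0 1;0 0 -1 0 0 0 1;0 0 -1 0 0 0 1;0 0 -15 0 0 0 1;0 0 -45 0 0 0 1;0 0 -80 0 0 0 1;0 0 -115 0 0 0 1;0 0 -150 0 0 0 1;0 0 -170 0 0 0 1'; python3 - <<'E'
from h import *
rows((.490,.037,.20),187.6)
rows((.490,.037,.20),7.6)
E
```

```text
time_s: 9.7
tcp_pos: [0.4331, -0.1982, 0.3578]
ee_rot: [0.001, 0.988, 0.154, 0.002]
contact_force: [0.9, 0.2, 0.9]
finger_gap: 0.0853
finger_force: 0.0
shift [ 126.  -206.7    2.8] turn [ 5.000e-03 -1.000e-03 -1.393e+00] t 9.7 grasp now [ 0.4337 -0.1986  0.2031] yaw_y -72.2 F [0.9 0.2 0.9] gap 0.0853
shift [ 126.  -206.7    2.8] turn [ 5.000e-03 -1.000e-03 -1.393e+00] t 9.7 grasp now [ 0.4337 -0.1986  0.2031] yaw_y -72.2 F [0.9 0.2 0.9] gap 0.0853
```

```bash
python3 -m creep '12 -19 0 0 0 -0.13 1;24 -38 0 0 0 -0.26 1;36 -58 0 0 0 -0.39 1;48 -79 0 0 0 -0.52 1;60 -99 0 0 0 -0.65 1;72 -119 0 0 0 -0.78 1;84 -139 0 0 0 -0.91 1;96 -159 0 0 0 -1.04 1;108 -178 0 0 0 -1.17 1;120 -197 0 0 0 -1.29 1;126 -207 0 0 0 -1.393 1;126 -207 0 0 0 -1.393 1'; python3 -m creep '0 0 0 0 0 0 1;0 0 0 0 0 0 1;0 0 0 0 0 0 1'; python3 - <<'E'
from h import *
from rig import snapshot
rows((.490,.037,.20),187.6)
s=snapshot("wrist");pickle.dump(s,open("w2.pkl","wb"));cv2.imwrite("pics/w2.png",s["pixels"][:,:,::-1])
print(proj(s,[(.49,.037,.094)],True))
E
```

```text
time_s: 10.9
tcp_pos: [0.4892, 0.0396, 0.3547]
ee_rot: [-0.001, 0.657, 0.754, 0.001]
contact_force: [0.1, 0.4, -0.7]
finger_gap: 0.0854
finger_force: 0.0
time_s: 11.2
tcp_pos: [0.4892, 0.0362, 0.3546]
ee_rot: [0.0, 0.66, 0.751, -0.0]
contact_force: [0.4, -0.9, -0.8]
finger_gap: 0.0855
finger_force: 0.0
shift [ 0.7  0.9 -0.1] turn [-0.     0.001 -0.004] t 11.2 grasp now [0.4892 0.0361 0.1999] yaw_y 7.4 F [ 0.4 -0.9 -0.8] gap 0.0855
[[279.77177683 215.57169618]]
```

View pics/w2.png

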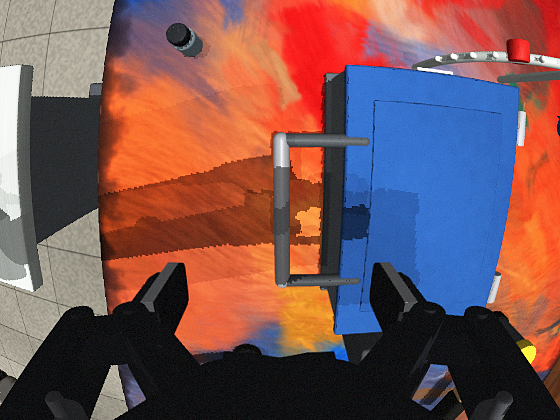

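The wrist view shows the bar running from (280,137) to (283,283), with the lid edge at about x=345. The bar lies close to where predicted (282,210). Fully open fingers would hit the lid, so I'll part-open them to about 38 mm first.

```bash
python3 -m creep '0 0 0 0 0 0 -0.1;0 0 0 0 0 0 -0.1;0 0 0 0 0 0 -0.1;0 0 0 0 0 0 -0.1'; python3 - <<'E'
from h import *
s=pickle.load(open("w2.pkl","rb"))
a=plane(s,[(280,137),(282,210),(283,283),(345,66),(333,333)],.098,True);print(a.round(4));b=(a[0]+a[2])/2
e=a[0]-a[2];print("bar yaw",np.degrees(np.arctan2(-e[0],e[1])),b)
e=a[3]-a[4];print("edge yaw",np.degrees(np.arctan2(-e[0],e[1])))
rows((b[0],b[1],.094),7.6)
E
```

```text
time_s: 11.65
tcp_pos: [0.4893, 0.0374, 0.3547]
ee_rot: [-0.0, 0.659, 0.752, -0.0]
contact_force: [-0.8, -0.0, 1.1]
finger_gap: 0.0385
finger_force: 0.0
[[ 0.4826  0.0945  0.098 ]
 [ 0.4909  0.0426  0.098 ]
 [ 0.4997 -0.0167  0.098 ]
 [ 0.5204  0.1509  0.098 ]
 [ 0.5498 -0.0621  0.098 ]]
bar yaw 8.72546766876428 [0.49112058 0.03887562 0.098     ]
edge yaw 7.855580491714913
shift [  1.3   2.  106. ] turn [-0.     0.    -0.001] t 11.65 grasp now [0.4893 0.0374 0.2   ] yaw_y 7.6 F [-0.8 -0.   1.1] gap 0.0385
```

```bash
python3 -m creep '1 2 0 0 0 0 -0.1;1 2 25 0 0 0 -0.1;1 2 55 0 0 0 -0.1;1 2 80 0 0 0 -0.1;1 2 97 0 0 0 -0.1;1 2 106 0 0 0 -0.1;1 2 106 0 0 0 -0.1;1 2 106 0 0 0 -0.1'; python3 -c "
from h import *
rows((.491,.039,.094),7.8)"; python3 -m creep '0 0 0 0 0 0 -1;0 0 0 0 0 0 -1;0 0 0 0 0 0 -1;0 0 0 0 0 0 -1;0 0 0 0 0 0 -1;0 0 0 0 0 0 -1'; python3 -c "
from h import *
rows((.491,.039,.094),7.8)"
```

```text
time_s: 12.45
tcp_pos: [0.4916, 0.0389, 0.2493]
ee_rot: [0.0, 0.659, 0.752, 0.001]
contact_force: [0.1, -0.6, 0.5]
finger_gap: 0.0386
finger_force: 0.0
shift [ 0.2 -0.6  0.6] turn [ 0.001 -0.    -0.004] t 12.45 grasp now [0.4918 0.0389 0.0946] yaw_y 7.6 F [ 0.1 -0.6  0.5] gap 0.0386
time_s: 13.05
tcp_pos: [0.4911, 0.0387, 0.249]
ee_rot: [0.0, 0.659, 0.752, -0.0]
contact_force: [-1.9, -0.1, 4.7]
finger_gap: 0.0102
finger_force: 58.6
shift [ 0.3 -0.1  0.3] turn [ 0.     0.    -0.004] t 13.05 grasp now [0.4911 0.0386 0.0943] yaw_y 7.6 F [-1.9 -0.1  4.7] gap 0.0102
```

```bash
python3 -m creep '0 0.2 -8.7 0 0 0 -1;0 0.8 -17.3 0 0 0 -1;0 1.7 -26 0 0 0 -1;0 3 -34.6 0 0 0 -1;0 4.7 -43 0 0 0 -1;0 6.8 -51.5 0 0 0 -1;0 6.8 -51.5 0 0 0 -1'; python3 -c "
from h import *
rows()"
```

```text
time_s: 13.75
tcp_pos: [0.4974, 0.0396, 0.301]
ee_rot: [-0.0, 0.659, 0.752, -0.001]
contact_force: [-3.5, 0.2, -2.6]
finger_gap: 0.0097
finger_force: 58.6
shift [0. 0. 0.] turn [0. 0. 0.] t 13.75 grasp now [0.4972 0.0395 0.1463] yaw_y 7.6 F [-3.5  0.2 -2.6] gap 0.0097
```

```bash
python3 -m creep '0 2.4 -8.3 0 0 0 -1;0 5.2 -16.6 0 0 0 -1;0 8.3 -24.7 0 0 0 -1;0 11.8 -32.6 0 0 0 -1;0 15.7 -40.4 0 0 0 -1;0 19.9 -48 0 0 0 -1;0 24.4 -55.4 0 0 0 -1;0 29.2 -62.6 0 0 0 -1;0 34.3 -69.6 0 0 0 -1;0 39.8 -76.4 0 0 0 -1;0 45.5 -82.9 0 0 0 -1;0 51.5 -89.2 0 0 0 -1'; python3 -m creep '0 6.3 -6 0 0 0 -1;0 10 -9.3 0 0 0 -1;0 12.8 -11.7 0 0 0 -1;0 12.8 -11.7 0 0 0 -1;0 12.8 -11.7 0 0 0 -1;0 12.8 -11.7 0 0 0 -1'; python3 - <<'E'
from h import *
from rig import snapshot
rows((.5613,.0485,.2464),7.8)
s=snapshot("scene");pickle.dump(s,open("sc3.pkl","wb"));snap=s["pixels"][130:290,190:370]
cv2.imwrite("pics/sc3.png",cv2.resize(snap,(720,640),interpolation=cv2.INTER_CUBIC)[20:620,:,::-1])
w=snapshot("wrist");pickle.dump(w,open("w3.pkl","wb"));cv2.imwrite("pics/w3.png",w["pixels"][:,:,::-1])
E
```

```text
time_s: 14.95
tcp_pos: [0.5463, 0.0465, 0.3908]
ee_rot: [-0.003, 0.659, 0.752, -0.004]
contact_force: [-14.2, -2.1, 8.6]
finger_gap: 0.0097
finger_force: 58.5
time_s: 15.55
tcp_pos: [0.559, 0.0483, 0.4039]
ee_rot: [-0.002, 0.659, 0.752, -0.004]
contact_force: [-14.4, -2.2, 11.9]
finger_gap: 0.0098
finger_force: 58.8
shift [-0.1  2.4  2.7] turn [-0.008  0.002 -0.004] t 15.55 grasp now [0.5578 0.0479 0.2492] yaw_y 7.6 F [-14.4  -2.2  11.9] gap 0.0098
```

View pics/sc3.png

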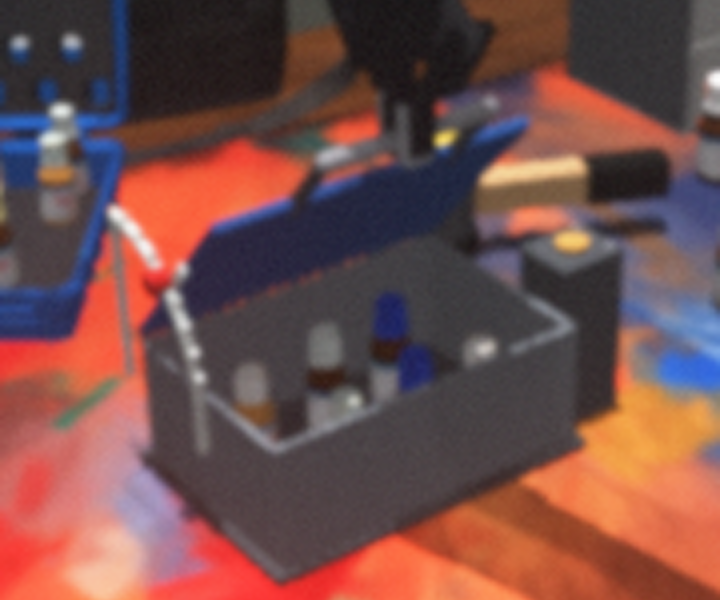

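View pics/w3.png

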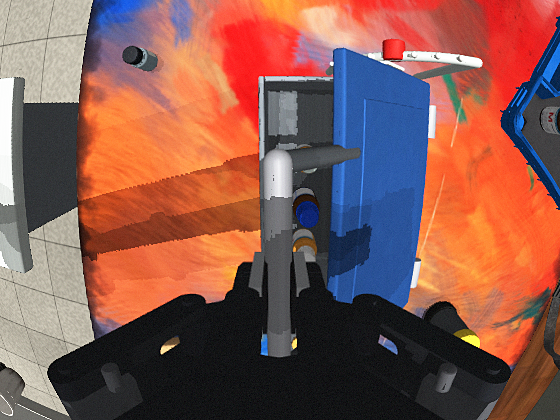

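The lid is up and held. The scene crop shows the lid's left edge running from (147,330) to (212,230), with the red knob at (158,280) next to it. The wrist view has the lid's front-left corner at (335,48) and the knob at (393,49). I'll compare these with the projections for several angles.

```bash
python3 - <<'E'
from h import *
S=pickle.load(open("sc3.pkl","rb"));W=pickle.load(open("w3.pkl","rb"))
yaw=np.radians(7.8);B=R.from_euler("z",yaw).as_matrix();O=np.array([.613,.053,0])
wp=lambda p:O+B@(np.array(p)/1000)
def lid(th,x,y,n): t=np.radians(th); return wp([75+x*np.cos(t)+n*np.sin(t),y,94-x*np.sin(t)+n*np.cos(t)])
k=np.radians(50); knob=wp([75-85*np.cos(k),118,94+85*np.sin(k)])
print("knob scene",proj(S,knob),"wrist",proj(W,knob,True))
for nm,s,f in(("scene",S,0),("wrist",W,1)):
    for c,st,m in blobs(s,(0,170,120),(6,255,255),(215,180,245,215) if not f else (370,30,415,70),15): print(nm,"knob seen",c,st[4])
for th in(47,50,53):
    print(th,"scene FL bottom",proj(S,lid(th,-154,110,-4))[0].round(1),"FL top",proj(S,lid(th,-154,110,4))[0].round(1),"FR top",proj(S,lid(th,-154,-110,4))[0].round(1),"| wrist FL top",proj(W,lid(th,-154,110,4),True)[0].round(1),"HL top",proj(W,lid(th,0,110,4),True)[0].round(1),"bar L end",proj(W,lid(th,-199,55,0),True)[0].round(1))
for n,P in(("rimFL",(-75,110,90)),("rimFR",(-75,-110,90))): print(n,proj(S,wp(P))[0].round(1),proj(W,wp(P),1)[0].round(1))
o=[cv2.resize(S["pixels"][150:225,210:285],(600,600),interpolation=cv2.INTER_CUBIC)]
cv2.imwrite("pics/sc3z.png",o[0][:,:,::-1])
E
```

```text
knob scene [[231.04054281 205.07906541]] wrist [[392.10440806  58.30032735]]
scene knob seen [231.2 191.9] 432
scene knob seen [216.4 209.7] 37
wrist knob seen [407.4  35.4] 181
wrist knob seen [393.6  48.4] 388
47 scene FL bottom [245.  195.6] FL top [243.5 192.3] FR top [323.  165.2] | wrist FL top [335.2  49.9] HL top [429.  85.] bar L end [265.3 165.2]
50 scene FL bottom [243.4 192.3] FL top [241.8 189.2] FR top [321.4 162.4] | wrist FL top [349.3  48.5] HL top [429.  85.] bar L end [284.3 167.7]
53 scene FL bottom [241.8 189.1] FL top [240.1 186.1] FR top [319.7 159.6] | wrist FL top [364.5  47.5] HL top [429.1  85.1] bar L end [306.2 170.4]
rimFL [258.4 248.2] [256.7  77.4]
rimFR [334.8 216.6] [260.9 305.2]
```

View pics/sc3z.png

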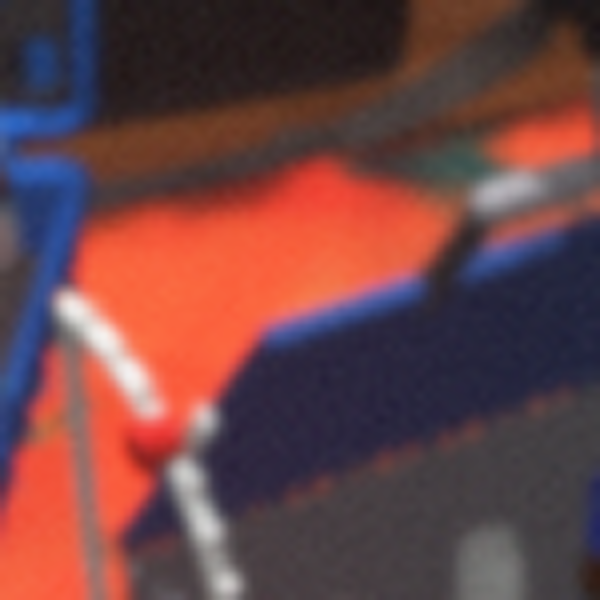

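```bash
python3 - <<'E'
from h import *
W=pickle.load(open("w3.pkl","rb"))
yaw=np.radians(7.8);B=R.from_euler("z",yaw).as_matrix();O=np.array([.613,.053,0])
wp=lambda p:O+B@(np.array(p)/1000)
def lid(th,x,y,n): t=np.radians(th); return wp([75+x*np.cos(t)+n*np.sin(t),y,94-x*np.sin(t)+n*np.cos(t)])
g=W["pixels"].astype(int)
for r in(70,100,190):
    print(r,"|".join(f"{x}:{g[r,x]}" for x in range(326,354,2)))
    for th in(46,48,50,52):
        out=[]
        for n in(-4,4):
            ys=np.linspace(-110,110,200); p=proj(W,[lid(th,-154,y,n) for y in ys],True); out.append(np.interp(r,p[::1,1][::-1],p[::-1,0]).round(1))
        print("  ",th,"bottom/top front edge x",out)
hsv=cv2.cvtColor(W["pixels"],cv2.COLOR_RGB2HSV)
print("bar at row 190-230:",[ (r,[x for x in range(255,305) if hsv[r,x,1]<70][:1],[x for x in range(255,305) if hsv[r,x,1]<70][-1:]) for r in(200,220,235)])
for th in(46,48,50,52): print(th,"bar x",[np.round(np.interp(r,*[v[::-1] for v in (lambda p:(p[:,1],p[:,0]))(proj(W,[lid(th,-199,y,0) for y in np.linspace(-55,55,100)],True))]),1) for r in(200,220,235)])
for n,P in(("HL top",(75,110,98)),("rimFLouter",(-75,110,90))): print(n,proj(W,wp(P),True)[0])
print("rim row130", [f"{x}:{g[130,x]}" for x in range(250,272,2)], np.interp(130,*[v for v in (lambda p:(p[:,1],p[:,0]))(proj(W,[wp((-75,y,90)) for y in np.linspace(110,-110,200)],True))]))
E
```

```text
70 326:[120 104 104]|328:[ 94 100  97]|330:[94 98 94]|332:[94 94 88]|334:[ 32  72 147]|336:[ 50  99 176]|338:[ 45  96 179]|340:[ 51 102 184]|342:[ 57 108 198]|344:[ 62 126 224]|346:[ 47  95 178]|348:[ 45  90 166]|350:[ 46  93 165]|352:[ 45  90 163]
   46 bottom/top front edge x [np.float64(318.3), np.float64(330.8)]
   48 bottom/top front edge x [np.float64(326.6), np.float64(339.9)]
   50 bottom/top front edge x [np.float64(335.4), np.float64(349.5)]
   52 bottom/top front edge x [np.float64(344.8), np.float64(359.6)]
100 326:[62 64 67]|328:[53 60 64]|330:[57 60 67]|332:[54 56 54]|334:[ 38  86 159]|336:[ 47  94 179]|338:[ 49 101 184]|340:[ 51  93 163]|342:[ 57 115 202]|344:[ 69 131 229]|346:[ 46  99 182]|348:[ 43  87 158]|350:[ 40  86 161]|352:[ 43  90 162]
   46 bottom/top front edge x [np.float64(318.2), np.float64(330.8)]
   48 bottom/top front edge x [np.float64(326.5), np.float64(339.8)]
   50 bottom/top front edge x [np.float64(335.3), np.float64(349.4)]
   52 bottom/top front edge x [np.float64(344.7), np.float64(359.4)]
190 326:[42 46 46]|328:[40 42 45]|330:[37 38 39]|332:[ 
[... 448 characters left out ...]
 np.float64(356.4)]
bar at row 190-230: [(200, [260], [293]), (220, [261], [297]), (235, [261], [304])]
46 bar x [np.float64(260.2), np.float64(260.6), np.float64(260.9)]
48 bar x [np.float64(271.6), np.float64(271.8), np.float64(271.9)]
50 bar x [np.float64(284.2), np.float64(284.2), np.float64(284.2)]
52 bar x [np.float64(298.2), np.float64(297.9), np.float64(297.7)]
HL top [426.68132626  84.54969467]
rimFLouter [256.7033075   77.40212403]
rim row130 ['250:[254 138  73]', '252:[254 119  60]', '254:[253  88  49]', '256:[254  64  43]', '258:[248  53  44]', '260:[167 180 191]', '262:[189 196 205]', '264:[ 97 100 108]', '266:[45 49 51]', '268:[89 93 99]', '270:[107 111 116]'] 257.0877353271651
```

Wrist edges give 49.1–49.6° with the current box pose and about 48.8° after the small rim offset, and the bar gives about 48.9°. I'll nudge it up by roughly 1°, easing the radial load at the same time.

```bash
python3 -m creep '0 1.2 -2 0 0 0 -1;0 2.5 -4 0 0 0 -1;0 2.5 -4 0 0 0 -1;0 2.5 -4 0 0 0 -1;0 2.5 -4 0 0 0 -1'; cat > ang.py <<'E'
from h import *
from rig import snapshot
from scipy.optimize import brentq
rows()
W=snapshot("wrist");g=W["pixels"].astype(int)
B=R.from_euler("z",np.radians(7.8)).as_matrix()
def wp(p,O): return O+B@(np.array(p)/1000)
def lid(th,x,y,n,O): t=np.radians(th); return wp([75+x*np.cos(t)+n*np.sin(t),y,94-x*np.sin(t)+n*np.cos(t)],O)
def xat(P,r): p=proj(W,P,True); i=np.argsort(p[:,1]); return np.interp(r,p[i,1],p[i,0])
ys=np.linspace(-110,110,200)
for off in(0,.0015):
    O=np.array([.613,.053,0])+B@[off,0,0]; res=[]
    for r in(70,100,130,190):
        xs=np.arange(300,400); blue=g[r,xs,2]-g[r,xs,0]; xb=xs[np.argmax(np.convolve(blue>80,np.ones(6),"valid")==6)]
        if r!=130: res.append(round(brentq(lambda t:xat([lid(t,-154,y,-4,O) for y in ys],r)-(xb-.5),40,60),2))
    print(off,res,"rim pred row130",xat([wp((-75,y,90),O) for y in ys],130).round(1),"seen",[x for x in range(245,275) if g[130,x,0]-g[130,x,2]<60][0])
E
python3 ang.py
```

```text
time_s: 16.15
tcp_pos: [0.5625, 0.0487, 0.408]
ee_rot: [-0.001, 0.659, 0.752, -0.002]
contact_force: [-12.2, -1.4, 9.9]
finger_gap: 0.0096
finger_force: 58.6
shift [0. 0. 0.] turn [0. 0. 0.] t 16.15 grasp now [0.562  0.0485 0.2533] yaw_y 7.6 F [-12.2  -1.4   9.9] gap 0.0096
0 [51.16, 51.17, 51.14] rim pred row130 251.7 seen 254
0.0015 [50.51, 50.52, 50.49] rim pred row130 253.4 seen 254
```

Rim-aligned, the image gives 50.4–50.5°, and the bar's travel gives 50.1°. Now a check that the mallet is standing and the hold is steady.

```bash
python3 -m creep '0 0 0 0 0 0 -1;0 0 0 0 0 0 -1;0 0 0 0 0 0 -1;0 0 0 0 0 0 -1;0 0 0 0 0 0 -1'; python3 ang.py; python3 - <<'E'
from h import *
from rig import snapshot
t=snapshot("top")
for c,st,m in blobs(t,(20,120,120),(35,255,255),(335,220,410,260),20): print(c,st[4],plane(t,c,.064).round(3))
o=pickle.load(open("s0.pkl","rb"))["top"]["pixels"].astype(int)
for n,(u,v) in dict(cup=(168,221),vial=(240,272),cream=(373,192)).items():
    print(n,np.abs(o[v-12:v+13,u-12:u+13]-t["pixels"][v-12:v+13,u-12:u+13]).mean().round(1))
E
```

```text
time_s: 16.7
tcp_pos: [0.5625, 0.0487, 0.408]
ee_rot: [-0.001, 0.659, 0.752, -0.002]
contact_force: [-11.6, -2.0, 9.8]
finger_gap: 0.0097
finger_force: 58.6
shift [0. 0. 0.] turn [0. 0. 0.] t 16.7 grasp now [0.562  0.0485 0.2533] yaw_y 7.6 F [-11.6  -2.    9.8] gap 0.0097
0 [51.16, 51.17, 51.14] rim pred row130 251.7 seen 254
0.0015 [50.51, 50.52, 50.49] rim pred row130 253.4 seen 254
[383.8 232.1] 54 [[ 0.514 -0.289  0.064]]
[350.7 243.9] 106 [[ 0.477 -0.183  0.064]]
cup 2.0
vial 2.1
cream 2.5
```

The hold is steady, the mallet is standing on its old spot, and the containers haven't moved. Handing in.

```bash
python3 -c "
from rig import hand_in
print(hand_in())"
```

```text
the job is handed in; nothing more can be done
None
```

Handed in at about 17 s on the clock: the lock pin looked flush with its collar, the mallet is standing back on its old spot, and the lid is held by its bar at about 50° (image and bar travel gave 50.1–50.5°), with the cup and both containers untouched.

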